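Close the last swing bolt of the bench steriliser

TASK

The bench steriliser is being closed: five of its six swing bolts are up and tight, the sixth still leans out of its slot. Push that bolt fully upright into its slot, then spin its loose black wing nut down, clockwise seen from above, by repeated fingertip pushes on its wings until it is snug and turns no further, leaving the bolt upright. Only push: do not pinch or grip the nut, keep off the pressure gauge and the valve on the lid, and leave the other things on the counter where they stand.

Things in the scene. Friction and masses are not known exactly. Their poses are not given: they have to be found in the camera images.
- steriliser: Bench steriliser, fixed; origin under its centre on the counter, z up. Aluminium pot 260 mm wide; lid flange 278 mm wide, top at 206 mm; dome 224 mm wide at its foot, 238 mm high, black bar handle on it to 272 mm. Six forked lugs on a 153 mm radius, 60 deg apart (tops 207 mm high, ends 162 mm out); the leaning bolt's lug lies on +y; the other bolts and nuts are fixed.
- bolt_pivot (a point): Pivot pin of the leaning bolt, under its lug, 150 mm above the counter. Fixed to the steriliser, with the same axes: +y points radially outward from the pot, z up. The upright bolt stands on the vertical line through this point.
- swing_bolt (a joint): Lean of the swing bolt, rad: 0 is upright, home in the lug's slot (its stop), growing as it leans outward from the pot. Steel, 9 mm thick, its end 106 mm from the pivot and some 15 mm proud of the wings: push it there, as a wing end pointing outward may jam on the finger. Stiff: stays where left, needs about 0.3 N m (3 N at its end), so a hard outward push swings it out again.
- wing_nut (a joint): Turn of the loose wing nut on its bolt, rad: 0 is snug on the lug, its stop; the value is how far it is backed off. Falls as the nut turns clockwise seen from above (tightening), grows the other way, 12 at most. Turns easily (about 0.025 N m, 1 N on a wing), stays where it is left, climbs 3 mm per turn.
- nut_mid (a point): Centre of the loose black wing nut, on the bolt axis, half-way up its wings; x along the wings, z along the bolt. Two opposite upright wings, 75 mm from end to end, 9 mm thick, 24 mm tall (12 above and below this point), hub 29 mm wide, lower face 18 mm below this point. When snug: 226 mm above the counter, wing line 0.70 rad anticlockwise (from above) of the steriliser's x axis.
- gauge: Pressure gauge on the lid, a 58 mm tilted steel dial on a brass stem, 80 mm tall. Origin at the foot of the stem, 228 mm above the counter. Not to be touched.
- valve: Brass relief valve with a short red lever on the lid, 55 mm tall. Origin at its foot. Not to be touched.
- amber_bottle: Amber medicine bottle with white cap, 60 mm in diameter, 135 mm tall, loose; origin under its centre.
- white_tub: White tub with blue cap, 76 mm in diameter, 85 mm tall, loose; origin under its centre.
- vial_a: Clear vial with blue cap, 27 mm in diameter, 55 mm tall, loose; origin under its centre.
- vial_b: Clear vial with red cap, 27 mm in diameter, 55 mm tall, loose; origin under its centre.
- gallipot: Small steel bowl, 90 mm in diameter, 45 mm tall, loose; origin under its centre.
- carton: White medicine carton, 50 x 85 x 45 mm (x, y, z), loose; origin under its centre.
- forceps: Steel forceps lying flat, about 143 mm long along x, 8 mm high, loose; origin under its middle.

How it is judged:
On the way, in this order (a step that is already met when the one before it is completed fails the run):
1. the swing bolt stands upright in its slot, the nut still backed off (value of joint swing_bolt below 0.06 rad and value of joint wing_nut above 1 rad), for 0.2 s.
2. the wing nut is run down snug with the bolt upright (value of joint swing_bolt below 0.06 rad and value of joint wing_nut below 0.2 rad), for 0.2 s.
At the end, for the whole second after the job is handed in: The bolt is upright in its slot (within 0.06 rad) and the wing nut is snug (within 0.2 rad, 11 degrees, of its stop) and still (all of step 2 and velocity of joint wing_nut between -0.1 and 0.1 rad/s); the robot touches nothing.
It fails at once if the wing nut is pinched: squeezed between the fingers across its wings or hub, or from wing end to wing end (over 2 N on both sides at once) (((contact force between the fingers and wing_nut_c1 above 2 N or contact force between the fingers and wing_nut_c2 above 2 N or contact force between the fingers and wing_nut_c3 above 2 N) and (contact force between the fingers and wing_nut_c4 above 2 N or contact force between the fingers and wing_nut_c5 above 2 N or contact force between the fingers and wing_nut_c6 above 2 N)) or (contact force between the fingers and wing_nut_c7 above 2 N and contact force between the fingers and wing_nut_c8 above 2 N)).
It fails at once if the pressure gauge or the valve is touched (over 1 N) (contact force between any of the arm, the fingers and gauge above 1 N or contact force between any of the arm, the fingers and valve above 1 N).
It fails at once if another thing on the counter is shifted by more than 20 mm or lifted (distance of any of amber_bottle, white_tub, vial_a, vial_b, gallipot, carton, forceps from where it was at the start of the episode above 0.02 m).
It fails at once if another thing on the counter is tipped over (angle between any of amber_bottle, white_tub, vial_a, vial_b, gallipot, carton, forceps's own z axis and vertical above 0.5 rad).
It also fails if it takes over 64 s, if anything falls off the work surface, if the arm or the gripper's body presses on something with over 40 N, if the wrist force passes 120 N, or if a joint passes its speed limit or range.

ROBOT

A 6-joint arm with a two-finger parallel gripper is mounted at the origin on the work surface. World frame = base frame: x ahead of the robot, y to its left, z up, the work surface at z = 0. Lengths are in m, angles in rad, forces in N, time in s.
With the tool pointing down it reaches from about 0.425 to 0.95 m from the base axis. Payload 3.5 kg.
Tool frame: the origin (TCP) lies midway between the tips of the shut fingers; the grasp point (between the pads) lies 19 mm behind it; z points along the fingers, y is the direction in which the jaws open and shut (so a half turn about z gives the same grasp; the last joint's range is limited). The gripper opens to 85 mm and grips with 20 to 120 N. Pads are 22 mm wide; open, the fingers measure 114 mm over their backs; the gripper's body (76 mm by 85 mm) begins 54 mm behind the grasp point. The pads swing forward as they close: fully open they stand 13 mm farther back than shut.
Start: joints at [0.975, 0.286, 1.577, -0, 1.279, -0.15], TCP at [0.291, 0.609, 0.202] pointing down, gripper open.
Joint ranges: [-2.77, 2.77], [-0.9, 2.22], [0.21, 2.48], [-1.53, 4.67], [0.24, 2.81], [-2.84, 2.84]. Speed limits (rad/s): [2.79, 2.79, 3.14, 3.14, 3.14, 3.14].

INTERFACE

Orientations are given as a unit quaternion [x, y, z, w].
In Python, from plant import * gives the robot as it stands.
- The arm moves only by the shell command python3 -m jog 'ROWS' [FORCE]. ROWS is a JSON object of lists of equal length, an entry for each row: "travel": the shift along the world's x, y, z in mm, a list of three; "dr": the turn, a rotation vector about the world's x, y, z in degrees, a list of three; "jaw": the closure in counts, from 0 (fully open) to 255 (shut). In form: {"travel": [[x, y, z], ...], "dr": [[wx, wy, wz], ...], "jaw": [jaw, ...]}. A call has 1 to 5 rows; each row shifts and turns the commanded pose from where the row before left it; what a row does not reach is not made up. A row lasts 1/12 s, in which the tool goes at most 41.7 mm and 7.16 degrees, less where a joint would pass 70% of its speed; a pose out of reach is approached as far as the arm can. A call is refused whole if a number of a shift passes 41.7 or a number of a turn 7.16, either way. A call with a gripper value outside its range is refused whole. The fingers move at their own pace and stop on an object; FORCE is the grip in N (left out, the last holds). Time passes only in rows, so rows that do not move let the fingers close. It gives the time, the measured TCP pose, the force and the opening at its end, in the units of the state.
- get_state(): the state, without advancing time (a new reading comes with each control period).
- read_camera(name): name is "scene" or "top"; returns the picture (384x512x3 uint8, red, green, blue); there is no depth.
- camera_info(name): a dict with "K" (3x3 intrinsics, pixels), "R" (3x3) and "t" (3): a world point X has camera coordinates R X + t. Camera axes: x right, y down, z forward; pixel columns grow to the right and rows downward; lengths in m; the calibration is good to about 2 mm. A picture is of the moment at which its call begins. camera_info takes no time and is no camera call.
- sign_off(): hands the job in, once; it reports no verdict.
The state is a dict: "time": time; "qpos": joint angles; "dq": joint speeds; "joint_efforts": joint torques, N m; "eef_pos": TCP position; "tcp_rot": TCP orientation; "contact_force": force on the tool from outside, world axes, zero at the start; "wrist_torque": the same for the moment, N m; "opening": opening from 0.0 (shut) to 1.0 (fully open).
Only numpy, scipy, OpenCV 4.12 (cv2) and the standard library are available. Lean on these libraries where they do the work, as an engineer would, in place of code of your own. Each camera call takes 0.05 s, during which the arm holds its last target. There are 200 camera calls.

## Working session

There is one attempt and no reset: what is moved stays moved. The work goes in short steps, Python scripts to look and compute and a shell command to move; the robot and the scene stay as the last step left them, time stands still between calls to the robot, and variables do not carry over. Pictures are saved under pics/ and viewed, about 8 in all and at most 12, crops included, and the job is handed in when it is done.

```bash
ls; mkdir -p pics; python3 - <<'E'
from plant import *
import cv2,numpy as np
for n in ("scene","top"):
    im=read_camera(n); cv2.imwrite(f"pics/{n}0.png",cv2.resize(im[:,:,::-1],(768,576),interpolation=cv2.INTER_CUBIC))
    c=camera_info(n); R=np.array(c["R"]);t=np.array(c["t"]); print(n,np.round(c["K"],1).tolist(),np.round(R,3).tolist(),np.round(-R.T@t,3))
print(get_state())
E
```

```text
pics
scene [[405.1, 0.0, 257.1], [0.0, 405.1, 189.6], [0.0, 0.0, 1.0]] [[-0.891, 0.453, 0.019], [0.316, 0.65, -0.691], [-0.326, -0.61, -0.723]] [0.904 0.735 1.006]
top [[395.3, 0.0, 255.3], [0.0, 395.3, 191.0], [0.0, 0.0, 1.0]] [[-0.019, -1.0, -0.002], [-0.997, 0.019, -0.069], [0.069, 0.001, -0.998]] [0.434 0.013 1.235]
{'time': 0.1, 'qpos': array([ 9.74995588e-01,  2.87116832e-01,  1.57803944e+00, -1.30992563e-05,
        1.27860719e+00, -1.50020530e-01]), 'dq': array([-0.00017284, -0.00274058, -0.00224754,  0.00027862,  0.00226632,
       -0.00056779]), 'joint_efforts': array([ 2.55333589e-04, -4.07295334e+01, -2.93699509e+01, -1.53435103e-04,
        3.41775463e-03,  2.84033405e-06]), 'eef_pos': array([0.29064737, 0.60848606, 0.20075428]), 'tcp_rot': array([ 2.21047176e-01,  9.75262512e-01, -1.01309293e-03, -3.89604910e-04]), 'contact_force': array([ 0.63304901, -0.17576115, -0.76700813]), 'wrist_torque': array([-0.03024307, -0.00248329, -0.01590764]), 'opening': 0.9992790555748098}
```

View pics/scene0.png

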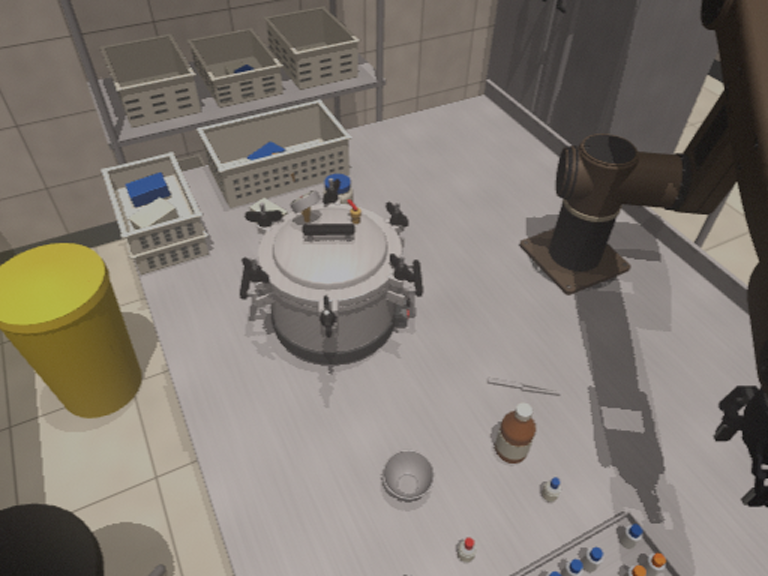

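View pics/top0.png

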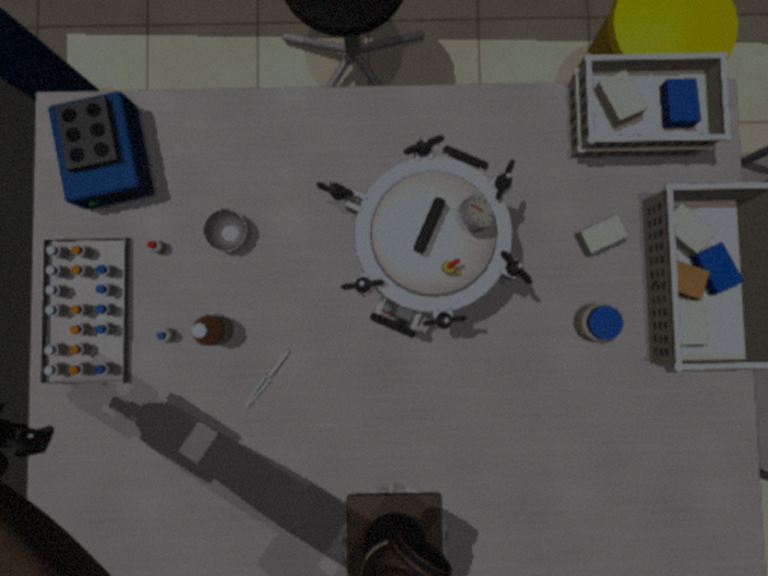

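The top view shows the leaning bolt at about (340,190) in the 768-px picture. It sits farther out than the other five, towards +x/+y. I'll zoom in on it.

```bash
python3 - <<'E'
from plant import *
import cv2,numpy as np
a=cv2.imread("pics/top0.png") 
im=read_camera("top")[:,:,::-1]; c=im[85:235,200:370]; c=cv2.convertScaleAbs(cv2.resize(c,None,fx=4,fy=4,interpolation=cv2.INTER_CUBIC),alpha=1.6)
cv2.imwrite("pics/topc.png",c)
im=read_camera("scene")[:,:,::-1]; c=im[115:245,150:290]; c=cv2.convertScaleAbs(cv2.resize(c,None,fx=4.5,fy=4.5,interpolation=cv2.INTER_CUBIC),alpha=1.5)
cv2.imwrite("pics/scenec.png",c)
E
```

```text
(no output)
```

View pics/topc.png

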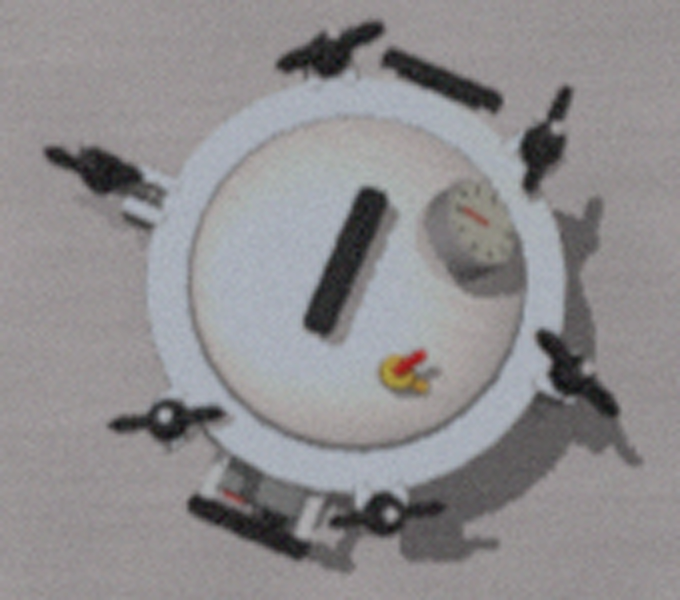

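View pics/scenec.png

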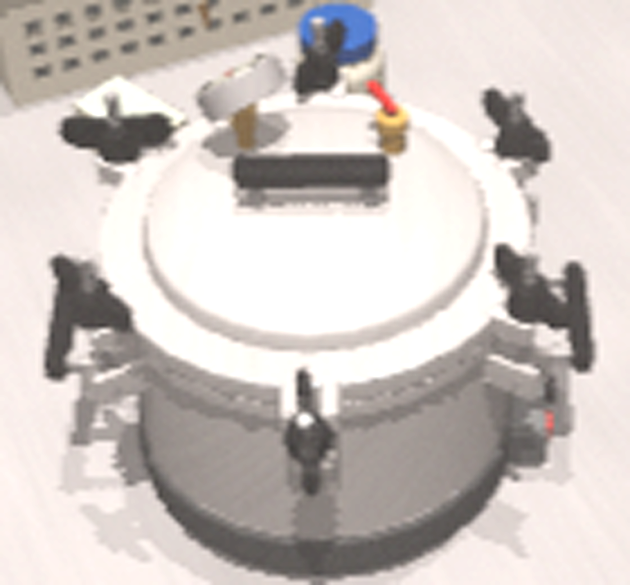

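The crops show the leaning nut at topc (105,170) and scenec (308,438). Its wings point roughly radially: topc (45,152)–(140,185), scenec (303,375)–(313,488). Next I'll fit the pose.

```bash
cat >h.py <<'E'
from plant import *
import cv2,numpy as np
from scipy.optimize import least_squares
from scipy.spatial.transform import Rotation as Ro
C={n:camera_info(n) for n in("scene","top")}
def proj(n,X):
    c=C[n];p=np.array(c["K"])@(np.array(c["R"])@X+np.array(c["t"]));return p[:2]/p[2]
def T(n,u,v): return np.array([200+u/4,85+v/4]) if n=="top" else np.array([150+u/4.5,115+v/4.5])
def world(p,X): 
    c,s=np.cos(p[2]),np.sin(p[2]);return np.array([p[0]+c*X[0]-s*X[1],p[1]+s*X[0]+c*X[1],X[2]])
def onbolt(th,d,x=0,phi=0):  # steriliser frame
    v=np.array([x*np.cos(phi),x*np.sin(phi),d]); 
    return Ro.from_rotvec([-th,0,0]).apply(v)+[0,.153,.150]
E
cat >fit.py <<'E'
from h import *
tips=[("top",1,168,418),("top",2,387,513),("top",3,575,372),("top",4,556,138),("scene",4,110,100),("scene",3,320,38)]
# k = index ccw-from-above (+60deg*k) from leaning bolt
def res(p):
    r=[]
    for n,k,u,v in tips:
        a=np.pi/2+k*np.pi/3;X=np.array([.153*np.cos(a),.153*np.sin(a),.256])
        r+=list(proj(n,world(p,X))-T(n,u,v))
    d=.076+.003*p[4]/2/np.pi
    phi=.70+p[4]
    def q(n,X,u,v): r.extend(proj(n,world(p,X))-T(n,u,v))
    q("top",onbolt(p[3],d),105,170);q("scene",onbolt(p[3],d),308,438)
    for s,tu,tv,su,sv in((1,45,152,313,488),(-1,140,185,303,375)):
        q("top",onbolt(p[3],d,s*.036,phi),tu,tv);q("scene",onbolt(p[3],d,s*.036,phi),su,sv)
    return r
best=[]
for kk in (1,-1):
  T0=[t for t in tips]
  tips=[(n,kk*k,u,v) for n,k,u,v in T0]
  for th in(.4,.8):
    for v in np.arange(0.3,12.5,.6):
      for yaw in (-1,-.5,-2):
        s=least_squares(res,[.54,-.06,yaw,th,v],loss="soft_l1");best.append((s.cost,kk,*np.round(s.x,3)))
  tips=T0
best=sorted(set(best))
out=[]
for b in best:
    if b[0]<best[0][0]*2+1 and not any(abs(b[6]-o)<.2 for o in out): out.append(b[6]);print(b)
b=best[0];tips=[(n,b[1]*k,u,v) for n,k,u,v in tips]
print(np.round(np.array(res(b[2:])).reshape(-1,2),1).tolist())
p=np.array(b[2:])
print("pivot",world(p,onbolt(0,0)),"tip now",world(p,onbolt(p[3],.106)),"nut",world(p,onbolt(p[3],.078)),"tip up",world(p,onbolt(0,.106)))
E
python3 fit.py
```

```text
(np.float64(15.580338371477694), 1, np.float64(0.594), np.float64(-0.074), np.float64(-0.433), np.float64(0.424), np.float64(0.921))
(np.float64(16.81417575017184), 1, np.float64(0.594), np.float64(-0.074), np.float64(-0.433), np.float64(0.423), np.float64(7.202))
(np.float64(18.682360063013434), 1, np.float64(0.594), np.float64(-0.074), np.float64(-0.432), np.float64(0.424), np.float64(13.484))
[[-2.0, -0.2], [-0.1, 0.9], [2.2, -0.3], [-0.6, -2.0], [0.4, -2.2], [-0.1, -4.5], [-2.9, -0.2], [-0.0, -2.2], [0.9, 1.2], [-0.5, 0.3], [-0.2, -0.9], [0.5, -1.6]]
pivot [0.65819816 0.06487979 0.15      ] tip now [0.67649649 0.10446453 0.24661376] nut [0.67166297 0.09400819 0.22109315] tip up [0.65819816 0.06487979 0.256     ]
```

```bash
cat >ov.py <<'E'
from h import *
p=[.594,-.074,-.433,.424,.921+2*np.pi]
a=cv2.imread("pics/topc.png");b=cv2.imread("pics/scenec.png")
def D(X,col,r=2):
    X=world(p,X)
    u=(proj("top",X)-[200,85])*4;v=(proj("scene",X)-[150,115])*4.5
    for im,q in((a,u),(b,v)): cv2.circle(im,(int(q[0]),int(q[1])),r,col,-1)
for t in np.arange(0,2*np.pi,.1):
    D(np.array([.139*np.cos(t),.139*np.sin(t),.206]),(255,0,0),1);D(np.array([.112*np.cos(t),.112*np.sin(t),.207]),(255,0,255),1)
for k in range(1,6):
    t=np.pi/2+k*np.pi/3
    for z,c in((.256,(0,0,255)),(.214,(0,200,0))):D(np.array([.153*np.cos(t),.153*np.sin(t),z]),c)
D(onbolt(p[3],.106),(0,0,255));D(onbolt(p[3],.08),(0,200,0))
for s in(-.037,.037):D(onbolt(p[3],.08,s,.7+p[4]),(0,200,255))
o=np.zeros((600,1320,3),np.uint8);o[:600,:680]=a;o[:585,690:]=b
cv2.imwrite("pics/ov.png",cv2.resize(np.hstack([o[:,:680],o[:,690:]]),(800,370),interpolation=cv2.INTER_AREA))
cv2.imwrite("pics/ova.png",a)
E
python3 ov.py
```

```text
(no output)
```

View pics/ov.png

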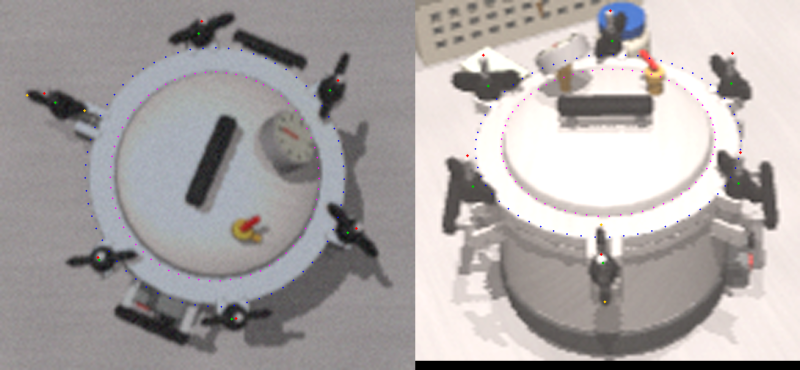

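The fit overlays well. The dome and flange circles match, the lean is about 0.42 rad, and the wings are nearly radial. Next I raise the arm, shut the jaws and go to a standoff outside the bolt end.

```bash
python3 -m jog '{"travel":[[0,0,35],[0,0,35],[0,0,35],[20,-23,0],[20,-23,0]],"dr":[[0,0,0],[0,0,0],[0,0,0],[0,0,0],[0,0,0]],"jaw":[255,255,255,255,255]}' 20
for i in 1 2 3; do python3 -m jog '{"travel":[[20,-23,0],[20,-23,0],[20,-23,0],[20,-23,0],[20,-23,0]],"dr":[[0,0,0],[0,0,0],[0,0,0],[0,0,0],[0,0,0]],"jaw":[255,255,255,255,255]}'; done
python3 -m jog '{"travel":[[20,-23,0],[20,-23,0],[20,-23,0],[0,0,0]],"dr":[[0,0,0],[0,0,0],[0,0,0],[0,0,0]],"jaw":[255,255,255,255]}'
```

```text
time: 0.62
eef_pos: [0.3313, 0.5644, 0.3113]
tcp_rot: [0.22, 0.976, 0.003, 0.002]
contact_force: [0.0, -0.1, -0.4]
opening: 0.297
time: 1.03
eef_pos: [0.4316, 0.4467, 0.3068]
tcp_rot: [0.221, 0.975, -0.0, -0.0]
contact_force: [-0.5, 0.4, -0.4]
opening: 0.0
time: 1.45
eef_pos: [0.5317, 0.3317, 0.3068]
tcp_rot: [0.221, 0.975, -0.0, -0.0]
contact_force: [0.0, -0.1, 1.1]
opening: -0.004
time: 1.87
eef_pos: [0.6317, 0.2167, 0.3067]
tcp_rot: [0.221, 0.975, -0.0, -0.0]
contact_force: [1.4, -0.6, 0.2]
opening: 0.003
time: 2.2
eef_pos: [0.6936, 0.144, 0.3055]
tcp_rot: [0.224, 0.975, -0.001, 0.0]
contact_force: [-0.4, -0.1, -0.5]
opening: 0.0
```

```bash
python3 -m jog '{"travel":[[0,0,-22],[0,0,-22],[0,0,-21],[0,0,0]],"dr":[[0,0,0],[0,0,0],[0,0,0],[0,0,0]],"jaw":[255,255,255,255]}'
python3 - <<'E'
from h import *
a=read_camera("top")[75:195,190:330,::-1];b=read_camera("scene")[130:250,140:280,::-1]
cv2.imwrite("pics/c2.png",cv2.convertScaleAbs(cv2.resize(np.hstack([a,b]),(800,343),interpolation=cv2.INTER_CUBIC),alpha=1.6))
E
```

```text
time: 2.53
eef_pos: [0.6879, 0.1491, 0.2353]
tcp_rot: [0.221, 0.975, -0.001, -0.005]
contact_force: [-1.3, 0.2, -1.9]
opening: 0.001
```

View pics/c2.png

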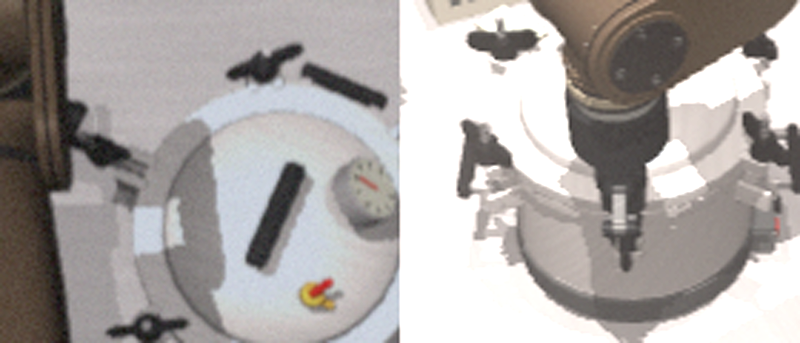

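```bash
python3 -m jog '{"travel":[[0,0,0],[0,0,0]],"dr":[[0,0,0],[0,0,0]],"jaw":[255,255]}'; cat >s.py <<'E'
from h import *
import sys
s=get_state();e=s["eef_pos"];d=e[:2]-[.594,-.074]
print("s-frame",round(d@[.908,-.42],4),round(d@[.42,.908],4),"z",round(e[2],4),"F",np.round(s["contact_force"],1), "t",s["time"])
E
python3 s.py
```

```text
time: 2.8
eef_pos: [0.6919, 0.1494, 0.2447]
tcp_rot: [0.221, 0.975, 0.001, 0.002]
contact_force: [0.3, 0.1, -0.0]
opening: 0.002
s-frame -0.0049 0.244 z 0.2447 F [ 0.3  0.1 -0. ] t 2.8
```

```bash
python3 -m jog '{"travel":[[1,-10,-2],[-3,-7,-1],[-3,-6,0],[-2,-5,0],[0,0,0]],"dr":[[0,0,0],[0,0,0],[0,0,0],[0,0,0],[0,0,0]],"jaw":[255,255,255,255,255]}'; python3 s.py
python3 -m jog '{"travel":[[-2,-4,0],[-2,-4,0],[-2,-4,1],[0,0,0]],"dr":[[0,0,0],[0,0,0],[0,0,0],[0,0,0]],"jaw":[255,255,255,255]}'; python3 s.py
```

```text
time: 3.22
eef_pos: [0.6837, 0.1196, 0.2393]
tcp_rot: [0.222, 0.975, -0.0, 0.0]
contact_force: [0.4, -0.2, 0.5]
opening: -0.002
s-frame 0.0001 0.2134 z 0.2393 F [ 0.4 -0.2  0.5] t 3.2167
time: 3.55
eef_pos: [0.6778, 0.1083, 0.2404]
tcp_rot: [0.221, 0.975, -0.0, 0.0]
contact_force: [0.0, 0.1, 0.5]
opening: 0.004
s-frame -0.0005 0.2008 z 0.2404 F [0.  0.1 0.5] t 3.55
```

```bash
for i in 1 2 3; do python3 -m jog '{"travel":[[-1,-2,0],[-1,-2,0],[0,0,0]],"dr":[[0,0,0],[0,0,0],[0,0,0]],"jaw":[255,255,255]}' >/dev/null; python3 s.py; done
python3 - <<'E'
from h import *
b=read_camera("scene")[150:250,160:280,::-1]
cv2.imwrite("pics/c3.png",cv2.convertScaleAbs(cv2.resize(b,(720,600),interpolation=cv2.INTER_CUBIC),alpha=1.3))
E
```

```text
s-frame -0.0007 0.1967 z 0.24 F [ 0.2 -0.9  0.6] t 3.8
s-frame -0.0008 0.1922 z 0.24 F [-1.1  0.2  0.7] t 4.05
s-frame -0.001 0.1877 z 0.24 F [1.1 0.1 0.4] t 4.3
```

View pics/c3.png

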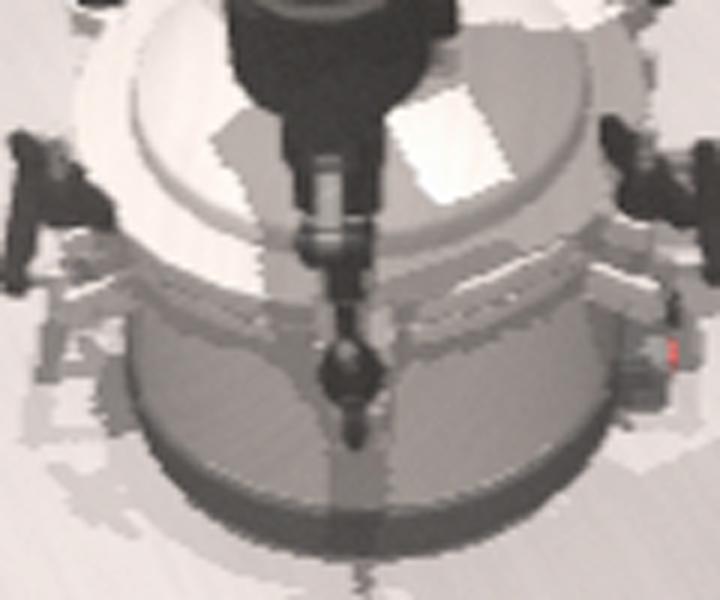

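The picture shows the finger above and behind the nut at (350,375), with the nut unmoved. So the bolt leans more than my fit said. I'll back out and refit.

```bash
python3 -m jog '{"travel":[[0,0,15],[12,25,10],[12,25,0],[12,25,0],[0,0,0]],"dr":[[0,0,0],[0,0,0],[0,0,0],[0,0,0],[0,0,0]],"jaw":[255,255,255,255,255]}'; python3 s.py
python3 - <<'E'
from h import *
P={n:np.array(C[n]["K"])@np.c_[np.array(C[n]["R"]),np.array(C[n]["t"])] for n in C}
def tri(tp,sc):
    X=cv2.triangulatePoints(P["top"],P["scene"],np.array(tp,float),np.array(sc,float)).ravel();X=X[:3]/X[3]
    e=[np.round(proj("top",X)-tp,1),np.round(proj("scene",X)-sc,1)]
    d=X[:2]-[.594,-.074];return np.round([d@[.908,-.42],d@[.42,.908],X[2]],4),e
for nm,a,b in(("hub",(105,170),(308,438)),("out",(45,152),(313,488)),("in",(140,185),(303,375)),("k1tip",(168,418),(528,262)),("k4tip",(556,138),(110,103))):
    print(nm,tri(T("top",*a),T("scene",*b)))
# flange/dome check with model
for z in(.2,.21,.22,.23):
    for n,uv in(("top",T("top",105,170)),("scene",T("scene",308,438))):
        c=C[n];R=np.array(c["R"]);o=-R.T@np.array(c["t"]);r=R.T@np.linalg.inv(c["K"])@np.r_[uv,1];X=o+r*(z-o[2])/r[2];d=X[:2]-[.594,-.074];print(z,n,np.round([d@[.908,-.42],d@[.42,.908]],4))
E
```

```text
time: 4.77
eef_pos: [0.7089, 0.1762, 0.2648]
tcp_rot: [0.219, 0.976, 0.001, 0.0]
contact_force: [-0.8, -0.3, 0.2]
opening: 0.005
s-frame -0.0007 0.2755 z 0.2648 F [-0.8 -0.3  0.2] t 4.7667
hub (array([0.0028, 0.1797, 0.2059]), [array([-0.4,  0.7]), array([-0.8, -0.1])])
out (array([-0.0021,  0.2201,  0.2098]), [array([-0.3,  0.5]), array([-0.5, -0.1])])
in (array([0.0023, 0.1512, 0.2275]), [array([ 0.2, -0.4]), array([0.4, 0.1])])
k1tip (array([-0.1304,  0.0728,  0.2406]), [array([-0. ,  0.1]), array([-0.1, -0. ])])
k4tip (array([ 0.1349, -0.0814,  0.2407]), [array([ 0.3, -0.5]), array([0.5, 0.1])])
0.2 top [0.006  0.1805]
0.2 scene [0.0012 0.1752]
0.21 top [0.0042 0.1789]
0.21 scene [0.0004 0.1838]
0.22 top [0.0024 0.1772]
0.22 scene [-0.0003  0.1923]
0.23 top [0.0006 0.1756]
0.23 scene [-0.0011  0.2009]
```

Triangulating the opposite fixed bolts gives a radius of 153.4 mm, so that check holds. The centre moves to (0.594, -0.079) and the lean becomes about 0.5 or more. I'll re-approach lower, at z of about 0.230.

```bash
sed -i 's/-.074\]/-.079]/' s.py; python3 -m jog '{"travel":[[0,0,-17],[0,0,-18],[-8,-21,0],[-8,-21,0],[0,0,0]],"dr":[[0,0,0],[0,0,0],[0,0,0],[0,0,0],[0,0,0]],"jaw":[255,255,255,255,255]}' >/dev/null; python3 s.py
for i in 1 2 3 4; do python3 -m jog '{"travel":[[-1,-2,0],[-1,-2,0],[0,0,0]],"dr":[[0,0,0],[0,0,0],[0,0,0]],"jaw":[255,255,255]}' >/dev/null; python3 s.py; done
```

```text
s-frame 0.0016 0.2274 z 0.2291 F [1.3 0.1 0.5] t 5.1833
s-frame 0.0011 0.2266 z 0.2304 F [-0.4 -0.1  0.6] t 5.4333
s-frame 0.0009 0.2221 z 0.2301 F [-0.  -1.  -0.9] t 5.6833
s-frame 0.0008 0.2172 z 0.23 F [-0.1  0.4 -0.6] t 5.9333
s-frame 0.0007 0.2126 z 0.23 F [1.3 0.6 0.5] t 6.1833
```

```bash
for i in 1 2 3 ; do python3 -m jog '{"travel":[[-1,-2,0],[-1,-2,0],[0,0,0]],"dr":[[0,0,0],[0,0,0],[0,0,0]],"jaw":[255,255,255]}' >/dev/null; python3 s.py; done
python3 - <<'E'
from h import *
b=read_camera("scene")[160:240,170:270,::-1];a=read_camera("top")[80:160,200:300,::-1]
cv2.imwrite("pics/c4.png",cv2.convertScaleAbs(cv2.resize(np.vstack([b,a])[:,:],(500,800)[::1],interpolation=cv2.INTER_CUBIC),alpha=1.5)[:,:])
cv2.imwrite("pics/c4.png",cv2.convertScaleAbs(cv2.resize(np.hstack([b,a]),(800,320),interpolation=cv2.INTER_CUBIC),alpha=1.5))
E
```

```text
s-frame 0.0006 0.2082 z 0.23 F [-0.4  1.4  0.3] t 6.4333
s-frame 0.0004 0.2037 z 0.23 F [0.1 0.4 0.1] t 6.6833
s-frame 0.0003 0.1993 z 0.23 F [ 0.4 -0.5 -0.6] t 6.9333
```

View pics/c4.png

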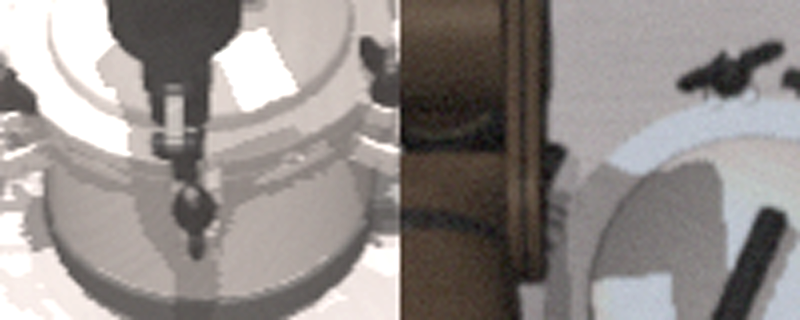

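```bash
python3 - <<'E'
from h import *
e=get_state()["eef_pos"];q=proj("scene",e);print(q,(q-[170,160])*4)
p=[.594,-.079,-.433]
for th in(.4,.5,.6,.7,.8,.9):
    f=lambda n,X:np.round(proj(n,world(p,X)),1)
    print(th,"mid",f("top",onbolt(th,.079)),f("scene",onbolt(th,.079)),"tip",f("top",onbolt(th,.106)),f("scene",onbolt(th,.106)),"out",f("top",onbolt(th,.079,.0365,1.6)),f("scene",onbolt(th,.079,.0365,1.6)),"in",f("top",onbolt(th,.079,-.0365,1.6)),f("scene",onbolt(th,.079,-.0365,1.6)))
print("obs mid",T("top",105,170),T("scene",308,438),"out",T("top",45,152),T("scene",313,488),"in",T("top",140,185),T("scene",303,375))
E
```

```text
[217.13507777 210.56099048] [188.54031109 202.24396194]
0.4 mid [225.4 127.1] [217.6 207.8] tip [220.8 123.2] [217.  204.4] out [214.  123.6] [217.9 221.5] in [237.1 130.6] [217.3 194.4]
0.5 mid [223.  126.3] [217.6 210.7] tip [217.6 122.1] [216.9 208.5] out [212.4 123.4] [218.  224.9] in [234.  129.3] [217.2 196.9]
0.6 mid [220.8 125.6] [217.6 213.8] tip [214.6 121.2] [216.9 212.7] out [211.  123.3] [218.1 228.2] in [231. 128.] [217.1 199.6]
0.7 mid [218.8 125.1] [217.6 216.9] tip [211.9 120.5] [217. 217.] out [210.  123.4] [218.2 231.3] in [228.  126.9] [217.1 202.6]
0.8 mid [217.  124.7] [217.7 220. ] tip [209.4 120. ] [217.  221.2] out [209.2 123.6] [218.3 234.3] in [225.1 125.8] [217.  205.7]
0.9 mid [215.4 124.5] [217.7 223.1] tip [207.4 119.7] [217.1 225.5] out [208.7 124. ] [218.4 237. ] in [222.4 124.9] [217. 209.]
obs mid [226.25 127.5 ] [218.44444444 212.33333333] out [211.25 123.  ] [219.55555556 223.44444444] in [235.   131.25] [217.33333333 198.33333333]
```

```bash
cat >tr.py <<'E'
from h import *
import sys
ref=cv2.resize(cv2.imread("pics/scene0.png"),(512,384),interpolation=cv2.INTER_AREA)
b=np.ascontiguousarray(read_camera("scene")[:,:,::-1])
for nm,(x0,x1,y0,y1) in(("outwing",(211,228,214,230)),("fixed k1",(255,285,168,200))):
    t=ref[y0:y1,x0:x1];w=b[y0-20:y1+6,x0-6:x1+6]
    r=cv2.matchTemplate(w,t,cv2.TM_CCOEFF_NORMED);_,m,_,l=cv2.minMaxLoc(r);print(nm,round(m,2),l[0]-6,l[1]-20,end="; ")
print()
E
python3 tr.py
for i in 1 2 3 ; do python3 -m jog '{"travel":[[-1,-2,0],[-1,-2,0],[0,0,0]],"dr":[[0,0,0],[0,0,0],[0,0,0]],"jaw":[255,255,255]}' >/dev/null; python3 s.py;python3 tr.py; done
```

```text
outwing 0.93 0 0; fixed k1 0.9 0 0; 
s-frame 0.0001 0.1948 z 0.23 F [-0.4 -0.7  0.2] t 7.3333
outwing 0.94 0 0; fixed k1 0.9 0 0; 
s-frame 0.0 0.1903 z 0.23 F [-0.1  0.1  0.3] t 7.6333
outwing 0.96 0 0; fixed k1 0.89 0 0; 
s-frame -0.0001 0.1858 z 0.23 F [0.9 0.1 0.3] t 7.9333
outwing 0.96 0 0; fixed k1 0.89 0 0;
```

```bash
python3 - <<'E'
from h import *
g=lambda b:(255*np.clip(cv2.resize(b,None,fx=10,fy=10,interpolation=cv2.INTER_CUBIC)/200.,0,1)**.5).astype(np.uint8)
b=np.array(read_camera("scene")[180:235,198:238,::-1])
ref=cv2.resize(cv2.imread("pics/scene0.png"),(512,384),interpolation=cv2.INTER_AREA)[180:235,198:238]
b=g(b)
q=(proj("scene",get_state()["eef_pos"])-[198,180])*10;print(q);cv2.circle(b,(int(q[0]),int(q[1])),4,(0,0,255),-1)
cv2.imwrite("pics/c5.png",np.hstack([b,g(ref)]))
E
```

```text
[194.72314788 265.51432243]
```

View pics/c5.png

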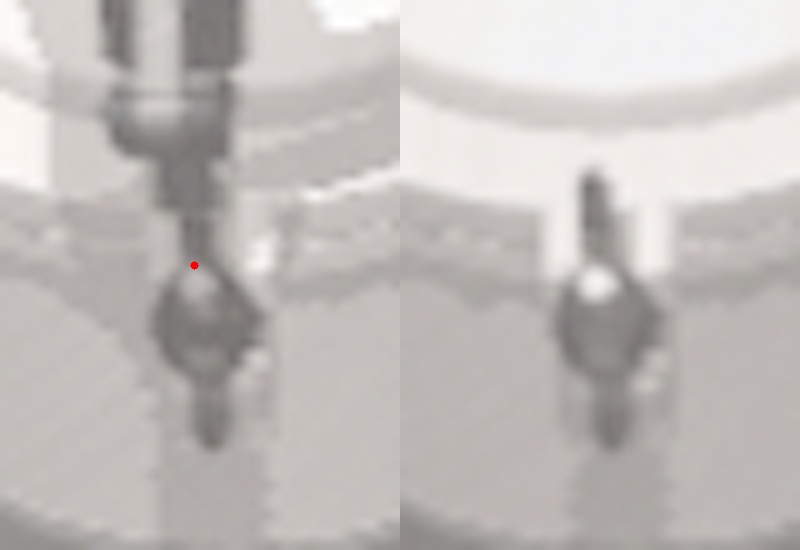

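The bolt tip (bright dot at ref (598,283)) matches a lean of 0.5, and it lies in front of the finger. The visible fingertip ends at about (187,208), well above the projected TCP at (195,265). The physical tip therefore seems about 20 mm higher than I assumed. I'll back out and measure the tip offset in open space.

```bash
python3 -m jog '{"travel":[[0,0,20],[0,0,20],[17,37,0],[17,37,0],[17,37,0]],"dr":[[0,0,0],[0,0,0],[0,0,0],[0,0,0],[0,0,0]],"jaw":[255,255,255,255,255]}' >/dev/null
python3 -m jog '{"travel":[[17,36,0],[0,0,0],[0,0,0]],"dr":[[0,0,0],[0,0,0],[0,0,0]],"jaw":[255,255,255]}' >/dev/null; python3 s.py
python3 - <<'E'
from h import *
b=read_camera("scene");e=get_state()["eef_pos"];q=proj("scene",e);print(e,q)
o=np.array(b[int(q[1])-70:int(q[1])+25,int(q[0])-40:int(q[0])+40,::-1]);o=cv2.resize(o,None,fx=6,fy=6,interpolation=cv2.INTER_CUBIC)
o=(255*(o/255.)**.6).astype(np.uint8)
for dz in(0,.02,.04,.06):
    for dy in (-.0145,0,.0145):
        r=Ro.from_quat(get_state()["tcp_rot"]).as_matrix();p=(proj("scene",e-r[:,2]*dz+r[:,1]*dy)-[int(q[0])-40,int(q[1])-70])*6;cv2.circle(o,(int(p[0]),int(p[1])),3,(0,0,255),-1)
cv2.imwrite("pics/c6.png",o)
E
```

```text
s-frame -0.0012 0.3503 z 0.268 F [ 1.1 -0.2  0.2] t 8.7
[0.73983972 0.23775636 0.26888661] [214.51856306 250.57144512]
```

View pics/c6.png

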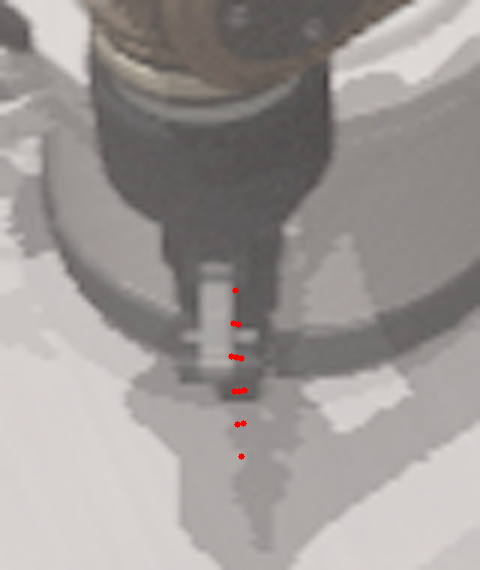

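The visible tip is again well above the projected TCP, by about 4 px or roughly 15–20 mm. I'll approach with the TCP at z of about 0.217.

```bash
python3 -m jog '{"travel":[[-14,-31,-17],[-14,-31,-17],[-14,-31,-17],[0,0,0],[0,0,0]],"dr":[[0,0,0],[0,0,0],[0,0,0],[0,0,0],[0,0,0]],"jaw":[255,255,255,255,255]}' >/dev/null; python3 s.py;python3 tr.py
for i in 1 2 3 4 5 ; do python3 -m jog '{"travel":[[-1,-3,0],[-2,-3,0],[0,0,0]],"dr":[[0,0,0],[0,0,0],[0,0,0]],"jaw":[255,255,255]}' >/dev/null; python3 s.py;python3 tr.py; done
```

```text
s-frame 0.0004 0.2425 z 0.2175 F [0.6 0.6 0.6] t 9.1667
outwing 0.68 0 -15; fixed k1 0.91 0 0; 
s-frame 0.0012 0.2399 z 0.2208 F [ 1.1 -0.1 -0.5] t 9.4667
outwing 0.7 -1 0; fixed k1 0.91 0 0; 
s-frame 0.0003 0.2325 z 0.219 F [ 0.6 -0.2 -0.6] t 9.7667
outwing 0.8 0 0; fixed k1 0.91 0 0; 
s-frame 0.0002 0.2254 z 0.219 F [ 0.2 -0.2 -0.6] t 10.0667
outwing 0.87 0 0; fixed k1 0.9 0 0; 
s-frame -0.0 0.2187 z 0.219 F [ 0.2  0.2 -0.1] t 10.3667
outwing 0.9 0 0; fixed k1 0.9 0 0; 
s-frame -0.0002 0.212 z 0.219 F [ 0.2 -0.2  0.5] t 10.6667
outwing 0.89 0 0; fixed k1 0.9 0 0;
```

```bash

for i in 1 2 3 4; do python3 -m jog '{"travel":[[-1,-2,0],[-1,-2,0],[0,0,0]],"dr":[[0,0,0],[0,0,0],[0,0,0]],"jaw":[255,255,255]}' >/dev/null; python3 s.py;python3 tr.py; done
```

```text
s-frame -0.0004 0.2078 z 0.219 F [-0.2 -0.3 -0.3] t 10.9667
outwing 0.9 0 0; fixed k1 0.9 0 0; 
s-frame -0.0005 0.2033 z 0.219 F [-0.1  0.7  0.5] t 11.2667
outwing 0.91 0 0; fixed k1 0.9 0 0; 
s-frame -0.0006 0.1988 z 0.219 F [-0.3  0.9  1.1] t 11.5667
outwing 0.92 0 0; fixed k1 0.9 0 0; 
s-frame -0.0008 0.1944 z 0.219 F [-0.2 -0.3 -0.7] t 11.8667
outwing 0.93 0 0; fixed k1 0.9 0 0;
```

```bash
cat >mask.py <<'E'
from h import *
b=read_camera("scene")[:,:,::-1].astype(int).mean(2)
ref=cv2.resize(cv2.imread("pics/scene0.png"),(512,384),interpolation=cv2.INTER_AREA).astype(int).mean(2)
q=proj("scene",get_state()["eef_pos"]);print("tcp",np.round(q,1))
p=[.594,-.079,-.433]
print("gray now | ref /10, cols 208-228")
for v in range(190,226): print(v," ".join("%2d"%(x/10) for x in b[v,208:229]),"|"," ".join("%2d"%(x/10) for x in ref[v,208:229]))
E
python3 mask.py
```

```text
tcp [217.8 211.9]
gray now | ref /10, cols 208-228
190  8  4  4  5  9 12 12 12  9  4  4  4  4  4  6  9 10 10 10 10 10 | 13 13 13 13 13 13 13 13 13 14 14 14 13 13 13 13 13 13 13 13 13
191  8  4  4  5  9 12 12 12  9  4  4  4  4  4  6  9 10 10 10 10 10 | 13 13 13 13 13 13 13 13 13 13 13 13 13 13 13 13 13 13 13 13 13
192 11  9  5  5  9 12 12 11  9  4  4  4  4  5  8 10 11 11 11 11 11 | 15 14 13 13 13 13 13 13 13 13 13 13 13 13 13 13 13 14 14 14 14
193 12 11  8  7 10 12 12 11  9  7  7  6  5  9 13 12 13 13 13 13 13 | 17 17 16 16 16 16 16 16 15 15 15 15 15 16 16 16 16 17 17 17 16
194 13 11  8  8 10 12 12 11  9  8  8  7  5  7 11 13 13 13 13 13 13 | 17 17 17 17 17 17 17 17 17 17 17 17 17 17 17 17 17 17 17 17 17
195 11  7  5  6  9 12 12 11  9  5  6  5  4  6 11 13 13 13 13 13 13 | 17 17 17 17 17 17 17 17 17 17 17 17 17 17 17 17 17 17 17 17 17
196 10  7  6  7 10 12 12 11  9  6  6  5  4  9 12 13 13 13 12 11 10 | 17 17 17 17 17 17 17 17 15 14 15 17 17 17 17 17 17 17 17 17 17
197 10  6  6  7 10 11 11 12 10  6  6  6  5  8 12 12 11 11 11 10 10 | 17 17 17 17 17 17 17 15 10  9 14 17 17 17 17 17 17 17 17
[... 3002 characters left out ...]
8  8  6  5  5  6  7  8  8  8  9 10 10 10
221 10  9  9  9  9  9  9  9  8  6  4  5  5  7  9  9  9 10 11 11 11 | 10 10 10 10 10  9  8  8  7  6  5  5  5  6  8  8  8  9 10 10 10
222 11 11 10  9  9  9  9  9  8  6  4  4  5  7  9 10 10 10 11 11 11 | 10 10 10 10 10  9  8  8  7  6  4  5  5  7  8  9  9  9 10 10 10
223 11 11 11 10  9  9  9  9  8  6  4  4  6  8  9 10 10 10 11 11 11 | 10 10 10 10 10 10  9  8  8  6  4  4  5  7  8  9  9  9 10 10 10
224 11 11 11 11 10  9  9  9 10  8  5  5  7  9 10 10 10 11 11 11 11 | 10 10 10 10 10 10  9  9  9  8  5  5  6  8  9  9  9 10 10 10 10
225 11 11 11 11 10  9  9  9  9  9  8  8  9  9  9  9 10 11 11 11 11 | 10 10 10 10 10 10 10 10  9  8  7  7  8  8  8  9  9 10 10 10 10
```

The pixel table shows the finger bottom at row 206, just above the bolt tip at rows 207–209, so it is still passing over the bolt. The finger bottom is about 25–29 mm above the reported TCP. I'll back out, drop 13 mm and push again.

```bash
python3 -m jog '{"travel":[[8,18,3],[8,18,0],[0,0,-8],[0,0,-8],[0,0,0]],"dr":[[0,0,0],[0,0,0],[0,0,0],[0,0,0],[0,0,0]],"jaw":[255,255,255,255,255]}' >/dev/null; python3 s.py
for i in 1 2 3 4 5 6; do python3 -m jog '{"travel":[[-1,-3,0],[-2,-3,0],[0,0,0]],"dr":[[0,0,0],[0,0,0],[0,0,0]],"jaw":[255,255,255]}' >/dev/null; python3 s.py;python3 tr.py; done
```

```text
s-frame -0.0027 0.2332 z 0.2027 F [-1.6  0.1 -0.1] t 12.3833
s-frame -0.0013 0.2262 z 0.2063 F [-0.1 -0.2 -0.2] t 12.6333
outwing 0.79 0 0; fixed k1 0.9 0 0; 
s-frame -0.0016 0.22 z 0.2063 F [0.6 0.2 0.1] t 12.9333
outwing 0.87 0 0; fixed k1 0.9 0 0; 
s-frame -0.0016 0.215 z 0.2072 F [1.6 2.8 0.9] t 13.2333
outwing 0.84 0 -1; fixed k1 0.9 0 0; 
s-frame -0.0013 0.209 z 0.2089 F [2.1 4.9 5.2] t 13.5333
outwing 0.81 0 -2; fixed k1 0.9 0 0; 
s-frame -0.0011 0.2031 z 0.2109 F [1.8 6.2 9.4] t 13.8333
outwing 0.79 0 -4; fixed k1 0.9 0 0; 
s-frame -0.0008 0.1968 z 0.2123 F [ 1.3  6.3 11.8] t 14.1333
outwing 0.73 0 -6; fixed k1 0.9 0 0;
```

Contact: the bolt is moving, with the outer wing up 6 px. The upward force means the wing is rising under the finger, so I'll raise the tool as I continue.

```bash
python3 -m jog '{"travel":[[0,0,4],[0,0,4],[0,0,0]],"dr":[[0,0,0],[0,0,0],[0,0,0]],"jaw":[255,255,255]}' >/dev/null; python3 s.py
for i in 1 2 3; do python3 -m jog '{"travel":[[-1,-3,0],[-2,-3,1],[0,0,0]],"dr":[[0,0,0],[0,0,0],[0,0,0]],"jaw":[255,255,255]}' >/dev/null; python3 s.py;python3 tr.py; done
```

```text
s-frame -0.0026 0.1942 z 0.2148 F [1.5 1.8 2.9] t 14.4333
s-frame -0.0025 0.1871 z 0.216 F [0.8 3.7 5.8] t 14.6833
outwing 0.77 0 -7; fixed k1 0.89 0 0; 
s-frame -0.0025 0.1802 z 0.217 F [0.6 2.5 5.9] t 14.9833
outwing 0.77 0 -9; fixed k1 0.88 0 0; 
s-frame -0.0027 0.1732 z 0.2174 F [2.  2.3 3.4] t 15.2833
outwing 0.77 0 -11; fixed k1 0.89 0 0;
```

```bash
for i in 1 2 3 4; do python3 -m jog '{"travel":[[-1,-2,0],[0,-1,0],[0,0,0]],"dr":[[0,0,0],[0,0,0],[0,0,0]],"jaw":[255,255,255]}' >/dev/null; python3 s.py;python3 tr.py; done
```

```text
s-frame -0.0029 0.1725 z 0.2173 F [3.6 6.8 4.7] t 15.5833
outwing 0.78 0 -11; fixed k1 0.89 0 0; 
s-frame -0.0029 0.1722 z 0.2175 F [ 5.5 11.3  3.8] t 15.8833
outwing 0.78 0 -11; fixed k1 0.89 0 0; 
s-frame -0.0029 0.1718 z 0.2176 F [ 8.9 17.8  3.6] t 16.1833
outwing 0.79 0 -11; fixed k1 0.89 0 0; 
s-frame -0.0028 0.1715 z 0.2177 F [12.4 24.8  1.7] t 16.4833
outwing 0.78 0 -11; fixed k1 0.89 0 0;
```

The bolt is hard on its stop at y = 0.172 with 25 N of reaction, so it is upright. I'll back off, lift and check the wing angle before landing beside it.

```bash
python3 -m jog '{"travel":[[3,6,0],[4,9,5],[0,0,35],[-19,6,0],[0,0,0]],"dr":[[0,0,0],[0,0,0],[0,0,0],[0,0,0],[0,0,0]],"jaw":[255,255,255,255,255]}' >/dev/null; python3 s.py
python3 - <<'E'
from h import *
b=np.array(read_camera("scene")[165:235,185:255,::-1]);o=cv2.resize(b,None,fx=8,fy=8,interpolation=cv2.INTER_CUBIC)
o=(255*(o/255.)**.6).astype(np.uint8)
p=[.594,-.079,-.433]
for X in(onbolt(0,.106),onbolt(0,.079),onbolt(0,.079,.0375,1.62),onbolt(0,.079,-.0375,1.62)):
    q=(proj("scene",world(p,X))-[185,165])*8;cv2.circle(o,(int(q[0]),int(q[1])),2,(0,0,255),-1)
cv2.imwrite("pics/c7.png",o)
E
```

```text
s-frame -0.023 0.1747 z 0.258 F [0.5 0.5 0.4] t 16.95
```

View pics/c7.png

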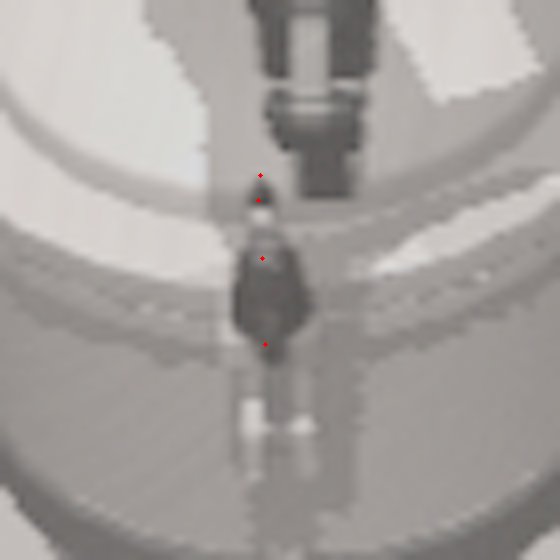

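The bolt is upright and the outer wing is still radial, ending at about (268,350). The finger is at (327,195) on its anticlockwise side. I'll move 8 mm outward and descend, then start pushing clockwise.

```bash
python3 -m jog '{"travel":[[3,7,0],[0,0,-18],[0,0,-18],[0,0,-18],[0,0,0]],"dr":[[0,0,0],[0,0,0],[0,0,0],[0,0,0],[0,0,0]],"jaw":[255,255,255,255,255]}' >/dev/null; python3 s.py; python3 -m jog '{"travel":[[0,0,0]],"dr":[[0,0,0]],"jaw":[255]}'>/dev/null; python3 s.py
```

```text
s-frame -0.0244 0.1812 z 0.1956 F [-0.9 -0.  -1.5] t 17.4167
s-frame -0.0227 0.1821 z 0.1998 F [-0.1  0.8  0.6] t 17.5
```

```bash
cat >arc.py <<'E'
from h import *
import sys
def cen(al,r=.029,a=.010,b=.0145):
    u=np.array([np.cos(al),np.sin(al)]);n=np.array([-u[1],u[0]])
    return u*r+n*(.0045+a*abs(n[0])+b*abs(n[1]))+[-.0005,.153]
E_=np.array([[.908,.42],[-.42,.908]])  # s->world
s=get_state();d=s["eef_pos"][:2]-[.594,-.079];cur=np.linalg.inv(E_)@d
pts=[float(x) for x in sys.argv[1:]]
for al in pts:
    c=cen(np.radians(al));print(al,"s",np.round(c*1000,1),"travel",np.round(E_@(c-cur)*1000,1));cur=c
E
python3 arc.py 93 80 67 54 41 28 15 0 -15 -30 -45
```

```text
93.0 s [-17.2 181.2] travel [ 4.7 -3. ]
80.0 s [-12.1 184.5] travel [6.1 0.8]
67.0 s [ -7.  187.3] travel [5.8 0.4]
54.0 s [ -0.5 188.9] travel [ 6.5 -1.3]
41.0 s [  7.  188.6] travel [ 6.7 -3.4]
28.0 s [ 14.8 186. ] travel [ 6.  -5.6]
15.0 s [ 22.1 180.9] travel [ 4.4 -7.7]
0.0 s [ 28.5 172. ] travel [  2.1 -10.8]
-15.0 s [ 33.  165.9] travel [ 1.5 -7.4]
-30.0 s [ 35.6 157.6] travel [-1.  -8.6]
-45.0 s [ 35.4 147.9] travel [-4.3 -8.7]
```

```bash
python3 -m jog '{"travel":[[5,-3,0],[6,1,0],[6,0,0],[6,-1,0],[0,0,0]],"dr":[[0,0,0],[0,0,0],[0,0,0],[0,0,0],[0,0,0]],"jaw":[255,255,255,255,255]}' >/dev/null; python3 s.py
python3 -m jog '{"travel":[[7,-3,0],[6,-6,0],[0,0,0]],"dr":[[0,0,0],[0,0,0],[0,0,0]],"jaw":[255,255,255]}' >/dev/null; python3 s.py
python3 - <<'E'
from h import *
b=read_camera("scene")[:,:,::-1].astype(int).mean(2)
for v in range(180,216): print(v," ".join("%2d"%(x/10) for x in b[v,200:240]))
E
```

```text
s-frame 0.0021 0.1903 z 0.204 F [-0.3  0.2 -0.2] t 17.9167
s-frame 0.0177 0.1866 z 0.2033 F [-0.6  0.   1.2] t 18.1667
180  4  4  5  4  4  4  4  4  4  4  4  4  4  4  4  6 11 14 14 14 14 14 17 19 19 19 19 19 19 19 19 19 19 19 19 19 19 17 13 13
181  4  4  4  4  4  4  5  5  5  4  4  4  4  5  4  5 11 14 14 14 14 14 17 19 19 19 19 19 19 19 19 19 19 19 19 19 19 17 13 13
182  5  4  4  4  4  5  4  4  4  4  4  4  4  4  4  5 10 14 14 14 14 14 14 17 19 19 19 19 19 19 19 19 19 19 18 14 14 13 13 13
183  4  4  4  4  5  4  4  5  4  4  4  4  4  4  4  5 10 14 14 14 14 14 14 17 19 19 19 19 19 19 19 19 19 18 14 13 13 13 13 13
184  4  5  4  5  5  4  4  4  5  5  4  4  4  4  4  5 10 14 14 14 14 14 14 17 19 19 19 19 19 19 18 14 14 14 14 13 13 13 12 12
185  4  4  5  5  5  5  5  5  5  5  5  4  4  4  4  5 10 14 14 14 14 14 14 14 17 19 19 18 14 14 14 13 13 13 13 13 12 11 11 11
186  4  4  5  5  6  8  8  8  7  5  5  4  4  4  4  5 10 14 14 14 14 14 14 14 17 18 14 14 14 14 14 13 13 12 11 10 10 10 10 10
187  7  4  4  5  6  7  7  7  6  5  5  4  4  4  4  6 11 14 14 14 14 14 14 14 14 14 14 14 13 13 12 11 11 10 10 10  
[... 2782 characters left out ...]
 9  9  9  9  9  8  8  7  9 11 11 11 10 10 10 10 11 10 10 11 11 11 11 11 11 11 11
211  9  9  9  9  9  9  9  9  9  9  9  9  9  9  8  9 10 10  8  8  8  9 10 10  8 10 11 11 11 11 11 11 11 11 11 11 11 11 11 11
212  9  9  9  9  9  9  9  9  9  9  9  9  9  9  9 10 11  9  8  9  9  9 10 10  9 10 11 11 11 11 11 11 11 11 11 11 11 11 11 11
213  9  9  9  9  9  9  9  9  9  9  9  9  9  9  9 10 11 10  9 10  9  9 10 10  9 10 11 11 11 11 11 11 11 11 11 11 11 11 11 11
214  9  9  9  9  9  9  9  9  9  9  9  9  9  9  9 10 11  9  8 10  9  9 10 10  9 10 11 11 11 11 11 11 11 11 11 11 11 11 11 11
215  9  9  9  9  9  9  9  9  9  9  9  9  9  9  9 10 14 14  9 10  9 11 15 15 11 10 11 11 11 11 11 11 11 11 11 11 11 11 11 11
```

The pixel table shows the nut turned, with its inner wing now pointing to the upper right at (227,192). Continuing the arc.

```bash
python3 -m jog '{"travel":[[3,-8,0],[2,-10,0],[1,-8,0],[-1,-9,0],[-4,-9,0]],"dr":[[0,0,0],[0,0,0],[0,0,0],[0,0,0],[0,0,0]],"jaw":[255,255,255,255,255]}' >/dev/null; python3 s.py
python3 -m jog '{"travel":[[0,0,0]],"dr":[[0,0,0]],"jaw":[255]}' >/dev/null; python3 s.py; python3 arc.py -45
```

```text
s-frame 0.0362 0.1466 z 0.2031 F [ 0.6  2.2 -0.4] t 18.6333
s-frame 0.0361 0.1451 z 0.203 F [-0.3 -0.3  0.5] t 18.7167
-45.0 s [ 35.4 147.9] travel [0.7 2.9]
```

```bash
python3 arc.py -30 157 132 117 102 87 72 57 42 27 12 -3 -18 -33 -48
```

```text
-30.0 s [ 35.6 157.6] travel [ 4.9 11.6]
157.0 s [-35.7 144.3] travel [-70.4  17.9]
132.0 s [-36.  160.1] travel [ 6.4 14.4]
117.0 s [-31.5 169.8] travel [8.2 6.9]
102.0 s [-23.4 177.8] travel [10.7  3.9]
87.0 s [-14.2 182.8] travel [10.5  0.6]
72.0 s [ -9.1 186.3] travel [6.1 1.1]
57.0 s [ -2.1 188.6] travel [ 7.3 -0.8]
42.0 s [  6.4 188.7] travel [ 7.7 -3.5]
27.0 s [ 15.4 185.7] travel [ 6.9 -6.5]
12.0 s [ 23.5 179.3] travel [ 4.7 -9.2]
-3.0 s [ 29.5 171. ] travel [  1.9 -10.1]
-18.0 s [ 33.7 164.4] travel [ 1.1 -7.7]
-33.0 s [ 35.9 155.7] travel [-1.6 -8.7]
-48.0 s [ 35.  145.9] travel [-4.9 -8.5]
```

```bash
python3 -m jog '{"travel":[[5,12,0],[0,0,21],[0,0,21],[-35,9,0],[-35,9,0]],"dr":[[0,0,0],[0,0,0],[0,0,0],[0,0,0],[0,0,0]],"jaw":[255,255,255,255,255]}' >/dev/null; python3 s.py
python3 -m jog '{"travel":[[0,0,0],[0,0,-21],[0,0,-20],[0,0,0],[0,0,0]],"dr":[[0,0,0],[0,0,0],[0,0,0],[0,0,0],[0,0,0]],"jaw":[255,255,255,255,255]}' >/dev/null; python3 s.py; python3 arc.py 132
```

```text
s-frame -0.0353 0.1485 z 0.2466 F [-0.8  0.1 -0.1] t 19.1333
s-frame -0.0371 0.1478 z 0.2027 F [-0.5 -0.4  0. ] t 19.55
132.0 s [-36.  160.1] travel [ 6.2 10.8]
```

```bash
python3 -m jog '{"travel":[[6,11,0],[8,7,0],[11,4,0],[10,1,0],[6,1,0]],"dr":[[0,0,0],[0,0,0],[0,0,0],[0,0,0],[0,0,0]],"jaw":[255,255,255,255,255]}' >/dev/null; python3 s.py
python3 -m jog '{"travel":[[7,-1,0],[4,-2,0],[4,-2,0],[3,-3,0],[0,0,0]],"dr":[[0,0,0],[0,0,0],[0,0,0],[0,0,0],[0,0,0]],"jaw":[255,255,255,255,255]}' >/dev/null; python3 s.py; python3 arc.py 42 27 12
```

```text
s-frame -0.0078 0.1883 z 0.2057 F [-2.7 -0.5  0.6] t 19.9667
s-frame 0.0114 0.1865 z 0.2038 F [ 0.4  0.6 -0.4] t 20.3833
42.0 s [  6.4 188.7] travel [-3.6  4.3]
27.0 s [ 15.4 185.7] travel [ 6.9 -6.5]
12.0 s [ 23.5 179.3] travel [ 4.7 -9.2]
```

```bash
python3 -m jog '{"travel":[[3,-2,0],[5,-9,0],[2,-10,0],[1,-8,0],[-2,-9,0]],"dr":[[0,0,0],[0,0,0],[0,0,0],[0,0,0],[0,0,0]],"jaw":[255,255,255,255,255]}' >/dev/null; python3 s.py
python3 -m jog '{"travel":[[-5,-8,0],[0,0,0]],"dr":[[0,0,0],[0,0,0]],"jaw":[255,255]}' >/dev/null; python3 s.py
cat >wing.py <<'E'
from h import *
# dark-pixel picture of the nut in the top view if visible
for n,(x0,x1,y0,y1) in {"scene":(196,242,182,212)}.items():
    b=read_camera(n)[:,:,::-1].astype(int).mean(2)
    for v in range(y0,y1): print(v,"".join("#" if x<62 else "+" if x<85 else "." for x in b[v,x0:x1]))
E
python3 wing.py
```

```text
s-frame 0.0355 0.1554 z 0.2039 F [ 1.1  1.9 -0.6] t 20.8
s-frame 0.034 0.1444 z 0.2041 F [-0.2  0.1 -0.4] t 20.9667
182 .+.....#####+.................................
183 .......+..+#+.................................
184 +#+....+####+.................................
185 ++.....+++##+.................................
186 ++....+++###..................................
187 ##+++++#####+.................................
188 ####+#######+.................................
189 +###########+.................................
190 .+##+#######++++..............................
191 ....+######+.###+.............................
192 .....+#####+.+###+............................
193 .....+#####++#####+...........................
194 .....+#####++#######+.+.......................
195 .....+#####++#######+.........................
196 ......+++++...######+.++......................
197 ...............######..+#.....................
198 ................#####+..##....................
199 .................####++###+...................
200 ..................#########+..................
201 ..................###########+................
202 ..................############+...............
203 ..................#############+..............
204 ..................##############..............
205 ..................##############..............
206 ..................+##############.............
207 ...................+#####++######.............
208 .....................+##+...+###+.............
209 ......................+++.....................
210 ......................+++.....................
211 ......................+++.....................
```

The nut is at about -48° after the second push, with no stop felt. I'll hop to the opposite wing and push again.

```bash
python3 -m jog '{"travel":[[6,14,0],[0,0,21],[0,0,21],[-35,9,0],[-35,9,0]],"dr":[[0,0,0],[0,0,0],[0,0,0],[0,0,0],[0,0,0]],"jaw":[255,255,255,255,255]}' >/dev/null
python3 -m jog '{"travel":[[0,0,0],[0,0,-21],[0,0,-22],[0,0,0],[0,0,0]],"dr":[[0,0,0],[0,0,0],[0,0,0],[0,0,0],[0,0,0]],"jaw":[255,255,255,255,255]}' >/dev/null; python3 s.py
python3 -m jog '{"travel":[[6,11,0],[8,7,0],[11,4,0],[10,1,0],[6,1,0]],"dr":[[0,0,0],[0,0,0],[0,0,0],[0,0,0],[0,0,0]],"jaw":[255,255,255,255,255]}' >/dev/null; python3 s.py;python3 arc.py 57
```

```text
s-frame -0.039 0.1494 z 0.2017 F [0.8 0.4 0.5] t 21.85
s-frame -0.0094 0.1897 z 0.2049 F [-1.3 -0.5  1.3] t 22.2667
57.0 s [ -2.1 188.6] travel [ 6.3 -3.8]
```

Now slowly through the snug angle.

```bash
python3 -m jog '{"travel":[[6,-3,0],[0,0,0]],"dr":[[0,0,0],[0,0,0]],"jaw":[255,255]}' >/dev/null; python3 s.py
for i in 1 2 3 4; do python3 -m jog '{"travel":[[2,-1,0],[2,-1,0],[0,0,0]],"dr":[[0,0,0],[0,0,0],[0,0,0]],"jaw":[255,255,255]}' >/dev/null; python3 s.py; done; python3 wing.py
```

```text
s-frame -0.0024 0.1887 z 0.2043 F [0.3 0.7 1.6] t 22.4333
s-frame 0.0009 0.1875 z 0.2037 F [-0.   0.8  2.9] t 22.6833
s-frame 0.0048 0.1872 z 0.2023 F [0.3 1.5 0.9] t 22.9333
s-frame 0.0094 0.187 z 0.2024 F [-0.9  0.7 -0.4] t 23.1833
s-frame 0.0138 0.1879 z 0.2028 F [-0.7  3.4 -0.6] t 23.4333
182 .....################.........................
183 .....################.........................
184 .....################+........................
185 .....################.........................
186 .....+####+...+######+........................
187 .....+####+++++######.........................
188 ......+###+++++######.........................
189 ......+###....+######.........................
190 .......###.....######+........................
191 .......###.....######........+###+............
192 .......+##.....######.......+####+............
193 .......+##.....######++...+#######............
194 .......+##.....#######++.+#######+............
195 .........+.....#####++++#########+............
196 ..................##++++########+.............
197 ........++.....+++###+++########..............
198 .......+##+...+######+++#######+..............
199 .......+++.....+++####++######................
200 ......+##+.....#+###########+.................
201 .......+##+++++############+..................
202 .......+####################..................
203 ........+###########+#######..................
204 ...........++#####+.+#######..................
205 ..........+++#####+++######...................
206 ..........+++#####+++######...................
207 ..........+++######+######....................
208 ............+######..+##+.....................
209 .............++++++...+++.....................
210 .......................++.....................
211 .......................++.....................
```

```bash
for i in 1 2 3; do python3 -m jog '{"travel":[[0.4,-1.5,0],[0,0,0]],"dr":[[0,0,0],[0,0,0]],"jaw":[255,255]}' >/dev/null; python3 s.py; done; python3 arc.py 40 35 30
```

```text
s-frame 0.014 0.1874 z 0.2028 F [-0.1  5.3 -0.7] t 23.65
s-frame 0.0142 0.1871 z 0.2028 F [-1.2  7.9 -1.3] t 23.8167
s-frame 0.0145 0.1869 z 0.2028 F [-2.1  9.7 -0.1] t 23.9833
40.0 s [  7.6 188.5] travel [-5.5  4.5]
35.0 s [ 10.6 187.7] travel [ 2.4 -2. ]
30.0 s [ 13.6 186.6] travel [ 2.3 -2.3]
```

Firm stop: the force rises to 10 N with no motion, and it points along (-0.6, 0.8) in the steriliser frame. That is normal to a wing at about 37–40°, so the nut is snug. I'll back off, lift, clear the view and check.

```bash
python3 -m jog '{"travel":[[-1,4,0],[-3,10,0],[0,10,5],[0,0,35],[0,0,30]],"dr":[[0,0,0],[0,0,0],[0,0,0],[0,0,0],[0,0,0]],"jaw":[255,255,255,255,255]}' >/dev/null; python3 s.py
python3 -m jog '{"travel":[[-10,38,0],[-10,38,0],[-10,38,0],[-10,38,0],[-10,38,0]],"dr":[[0,0,0],[0,0,0],[0,0,0],[0,0,0],[0,0,0]],"jaw":[255,255,255,255,255]}' >/dev/null
python3 -m jog '{"travel":[[-20,35,0],[-20,35,0],[-20,35,0],[-20,35,0],[0,0,0]],"dr":[[0,0,0],[0,0,0],[0,0,0],[0,0,0],[0,0,0]],"jaw":[255,255,255,255,255]}' >/dev/null; python3 s.py
python3 - <<'E'
from h import *
g=lambda b:(255*np.clip(cv2.resize(b,(400,400),interpolation=cv2.INTER_CUBIC)/255.,0,1)**.6).astype(np.uint8)
A=np.array(read_camera("top")[:,:,::-1]);B=np.array(read_camera("scene")[:,:,::-1])
p=[.594,-.079,-.433]
o=[]
for n,im,(x0,y0) in(("top",A,(205,105)),("scene",B,(195,175))):
    c=g(im[y0:y0+50,x0:x0+50])
    for X in(onbolt(0,.106),onbolt(0,.076,.0375,.7),onbolt(0,.076,-.0375,.7)):
        q=(proj(n,world(p,X))-[x0,y0])*8;cv2.circle(c,(int(q[0]),int(q[1])),3,(0,0,255),-1)
    o.append(c)
cv2.imwrite("pics/c8.png",np.hstack(o))
E
```

```text
s-frame 0.002 0.2037 z 0.2724 F [ 1.8 -0.5  0.7] t 24.4
s-frame -0.2602 0.4527 z 0.274 F [ 0.2 -0.3 -0.7] t 25.2333
```

View pics/c8.png

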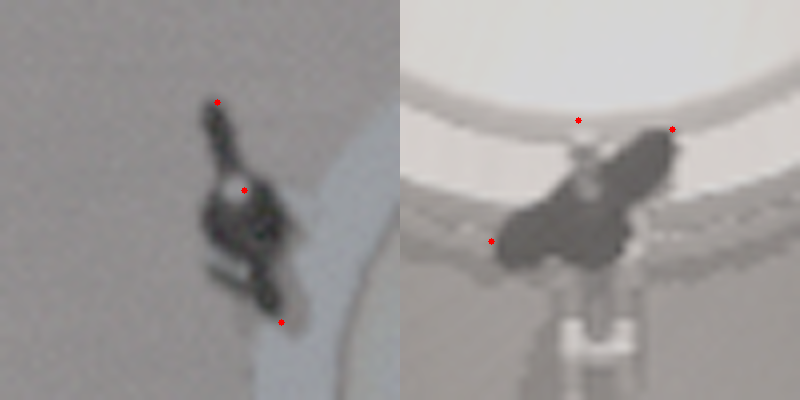

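The last picture shows the wings lying along the predicted snug line within 2–3°: top (213,105)–(268,310), scene (508,252)–(665,140). The bolt tip is within about 2 px of the upright prediction in both views. The arm is clear, so I'm handing in.

```bash
python3 - <<'E'
from plant import *
sign_off(); print(get_state()["time"])
E
```

```text
the job is handed in; nothing more can be done
the job is handed in; nothing more can be done
```

The swing bolt is upright in its slot and the wing nut is snug. The job was handed in after about 25 s of robot time, and no verdict came back.

- **Bolt:** I pushed it at its end with the shut fingers until it came up hard on its stop, with about 25 N of reaction and no further motion.
- **Nut:** I ran it down clockwise with three one-sided wing pushes. The last one met a firm stop: the force rose to about 10 N without any turning, and it pressed the bolt inward.

**Last checks:**
- **Wing line:** it matches the predicted snug line within about 2–3° in both cameras.
- **Bolt tip:** it sits within about 2 px of the upright prediction: about 0.02 rad of lean in the top view, a little over 2 px in the scene view. I put that scene-view gap down to calibration.
- **Arm:** it is clear of everything and reads no contact force.

**What disagreed:**
- **First lean estimate:** it was too low, 0.42 rad where about 0.5 fitted better.
- **Fingertips:** they appeared to end about 25 mm above the reported TCP. Three early approaches therefore passed over the bolt end without contact before I corrected the height.
- **Stop angle:** my finger-position estimate gave about 30° where 40° was expected. The force direction and the pictures agreed with about 40°.

I did not re-measure the other items on the counter. The arm kept above or clear of them, and no contact with them was felt.

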